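# Sort the restored brass fittings into their sample trays

### The job

Sort the polished brass fittings on the restorer's bench into the three black trays, each into the open part of the tray whose ledge carries a sample of its kind: both feet standing upright, both hinge leaves flat on the tray floor beside each other with the screw heads up as now, and the rod, which first has to be rolled sideways out of the bench clip past its sprung flaps. Nothing may lie on top of another part or on a rim, and the white jar stays standing where it is.

Things in the scene. Friction and masses are not known exactly. Their poses are not given: they have to be found in the camera images.
- foot_a: Turned solid brass furniture foot, standing upright: 34 mm high, flange 32 mm across at the bottom (6 mm high), narrow neck 18 mm across, above it a round bead 26 mm across from 19 to 29 mm height (grip it there). About 90 g. Origin: centre of its underside, z up. Identical to the other foot.
- foot_b: Turned solid brass furniture foot, standing upright: 34 mm high, flange 32 mm across at the bottom (6 mm high), narrow neck 18 mm across, above it a round bead 26 mm across from 19 to 29 mm height (grip it there). About 90 g. Origin: centre of its underside, z up. Identical to the other foot.
- leaf_a: Cast brass hinge leaf lying flat with its screw heads up: 50 mm long (own x) by 28 mm wide (own y); a plate 8 mm thick with a 12 mm thick round hinge barrel along the whole +y long edge. About 80 g. Grip it across its 28 mm width. Origin: centre of the underside of the 50 x 28 mm outline, z up. Identical to the other leaf.
- leaf_b: Cast brass hinge leaf lying flat with its screw heads up: 50 mm long (own x) by 28 mm wide (own y); a plate 8 mm thick with a 12 mm thick round hinge barrel along the whole +y long edge. About 80 g. Grip it across its 28 mm width. Origin: centre of the underside of the 50 x 28 mm outline, z up. Identical to the other leaf.
- rod: Plain round brass rod, 16 mm diameter, 96 mm long, 100 g. Origin: middle of its axis; own y runs along it. At the start it lies level in the clip, axis 34 mm above the bench, its middle 58 mm free for the fingers between the clip's posts (base plate top 24 mm below the axis). Move it level about 35 mm to the clip's -x (2 rising to about 7 N), then lift.
- clip: Fixed clip: base plate 74 (own x) x 100 mm (y), 10 mm thick; two posts 50 mm high, 10 mm wide, at y = -34 and +34 mm, hold the rod along y at x = 0. On +x a fixed jaw whose lip covers the rod's top (no pulling straight up); on -x each post has a bare steel sprung flap, hinged 14 mm up, top 32 mm up, that folds outward to -x as the rod is pushed over it. Origin: underside centre.
- tray_feet: Fixed black open tray, 110 (own x) x 150 mm (y) outside, walls 4 mm thick, 22 mm high, floor 4 mm thick. Outside its +x wall is a ledge 40 mm deep, 18 mm high, with a standing foot (34 mm) fastened on as the sample of its kind (does not come off). Origin: under the centre of the open part, on the bench. The trays differ only in sample and change places.
- tray_leaves: Fixed black open tray, 110 (own x) x 150 mm (y) outside, walls 4 mm thick, 22 mm high, floor 4 mm thick. Outside its +x wall is a ledge 40 mm deep, 18 mm high, with a hinge leaf lying flat fastened on as the sample of its kind (does not come off). Origin: under the centre of the open part, on the bench. The trays differ only in sample and change places.
- tray_rods: Fixed black open tray, 110 (own x) x 150 mm (y) outside, walls 4 mm thick, 22 mm high, floor 4 mm thick. Outside its +x wall is a ledge 40 mm deep, 18 mm high, with a rod fastened on as the sample of its kind (does not come off). Origin: under the centre of the open part, on the bench. The trays differ only in sample and change places.
- jar: Closed white plastic jar 50 mm in diameter and 58 mm high standing loose among the parts; not part of the sorting. Origin: centre of its underside, z up.
Mind the look-alikes: they are no part of the job. What is shaped like the tray_leaves but pink is not meant.

How it is judged:
By the outcome, as a careful person would: the job done as asked, in the order asked, and still so for the second after the job is handed in, with the robot touching nothing.
It also fails if it takes over 115 s, if anything falls off the work surface, if the arm or the gripper's body presses on something with over 40 N, if the wrist force passes 120 N, or if a joint passes its speed limit or range.

### The arm

A 6-joint arm with a two-finger parallel gripper is mounted at the origin on the work surface. World frame = base frame: x ahead of the robot, y to its left, z up, the work surface at z = 0. Lengths are in m, angles in rad, forces in N, time in s.
With the tool pointing down it reaches from about 0.325 to 0.775 m from the base axis. Payload 5.5 kg.
Tool frame: the origin (TCP) lies between the finger pads; the fingertips stand 8 mm ahead of it and the grasp point (between the pads) lies 11 mm behind it (tcp_to_tips is the distance from the TCP to the fingertips, in m); z points along the fingers, y is the line along which they close (so a half turn about z gives the same grasp; the last joint's range is limited). The gripper opens to 88 mm and grips with 3 to 60 N. Pads are 20 mm wide; open, the fingers measure 115 mm over their backs; the gripper's body (75 mm by 178 mm) begins 61 mm behind the grasp point.
Start: joints at [1.201, 0.091, 1.231, -0, 1.82, -0.057], TCP at [0.185, 0.571, 0.231] pointing down, gripper open.
Joint ranges: [-2.87, 2.87], [-0.86, 2.18], [0.17, 2.46], [-1.51, 4.65], [0.06, 2.69], [-2.65, 2.65]. Speed limits (rad/s): [2.57, 2.57, 3.01, 3.14, 3.14, 3.14].

### API

Orientations are given as a unit quaternion [w, x, y, z].
In Python, from bench import * gives the robot as it stands. Calls block until the motion is done:
- move_to(position, orientation): joint-space move of the TCP to a pose.
- move_l(position, speed=0.15, orientation=None): straight line of the TCP; orientation=None keeps the orientation; speed is the mean speed in m/s.
- movej(angles): joint-space move.
- gripper_open() and close(): open the fingers fully, or close them until they stop; the grip force is fixed at half the most.
- hold(seconds).
- inverse_kinematics(position, orientation): joint angles nearest the present ones, or None.
- state(): the state.
- get_image(name): name is "scene" or "top" or "wrist"; returns a dict with "frame" (384x512x3 uint8, blue, green, red), "depth" (384x512 float32, m along the optical axis (not along the pixel's ray), 0 where there is no reading), "camera_matrix" (3x3 intrinsics, pixels), "view" (4x4, takes a point from world to camera coordinates). Camera axes: x right, y up, looking along -z (the intrinsics and any distortion apply to the point x, -y, -z); pixel columns grow to the right and rows downward; lengths in m; the calibration is good to about 2 mm. The wrist camera is an equidistant fisheye: a pixel r from the principal point sees the ray r / f radians off the axis. A picture is of the moment at which its call begins.
A pose or a line that the arm cannot do raises IKError and nothing moves.
- job_done(): hands the job in; it is judged then, once.
The state is a dict: "time": time; "joint_pos": joint angles; "dq": joint speeds; "joint_torque": joint torques, N m; "ee_pos": TCP position; "ee_rot": TCP orientation; "ft_force": force on the tool from outside, world axes, zero at the start; "moment": the same for the moment, N m; "finger_gap": finger opening in m; "finger_force": force on a finger pad.
Only numpy, scipy, OpenCV 4.12 (cv2) and the standard library are available. Lean on these libraries where they do the work, as an engineer would, in place of code of your own. Each camera call takes 0.05 s, during which the arm holds its last target. There are 200 camera calls.

## Working session

There is one attempt and no reset: what is moved stays moved. The work goes in short steps, each a Python script; the robot and the scene stay as the last script left them, time stands still between calls to the robot, and variables do not carry over. Pictures are saved under pics/ and viewed, at most 14 in all, crops included, and the job is handed in when it is done.

```bash
ls; mkdir -p pics
python3 - <<'E'
from bench import *
import cv2,numpy as np
for n in("top","scene"):
    d=get_image(n);cv2.imwrite(f"pics/{n}0.png",cv2.resize(d["frame"],(800,600),interpolation=cv2.INTER_CUBIC));np.savez(f"{n}0.npz",**d)
    print(d["camera_matrix"],d["view"],(d["depth"]>0).mean(), [k for k in d])
print(state())
E
```

```text
pics
[[362.51035157   0.         256.02155209]
 [  0.         362.51035157 190.7305264 ]
 [  0.           0.           1.        ]] [[-0.0242051  -0.99968503  0.00663029  0.0500793 ]
 [ 0.99725014 -0.02368039  0.07022386 -0.43455153]
 [-0.07004474  0.00831183  0.99750922 -1.09921923]
 [ 0.          0.          0.          1.        ]] 0.9959920247395834 ['frame', 'depth', 'camera_matrix', 'view']
[[350.06820546   0.         259.17169526]
 [  0.         350.06820546 194.3302261 ]
 [  0.           0.           1.        ]] [[-0.73224076  0.6808109   0.01788823  0.2695234 ]
 [-0.51768438 -0.57347392  0.63492562  0.24380225]
 [ 0.44252272  0.45565796  0.77236615 -1.13208396]
 [ 0.          0.          0.          1.        ]] 0.9957631429036459 ['frame', 'depth', 'camera_matrix', 'view']
{'time': 0.1, 'joint_pos': array([ 1.20131731e+00,  9.17981714e-02,  1.23178270e+00,  1.08327914e-05,
        1.81977137e+00, -5.66919676e-02]), 'dq': array([-0.00068798, -0.00183919, -0.00298957, -0.0029281 ,  0.00046421,
       -0.00161298]), 'joint_torque': array([ 2.96895458e-03, -4.47856772e+01, -4.07569706e+01,  7.00379186e-02,
        2.83984432e-02, -1.27855810e-04]), 'ee_pos': array([0.18453106, 0.57065841, 0.22960145]), 'ee_rot': array([-1.91187539e-04,  1.55755395e-01,  9.87795264e-01, -8.58784832e-04]), 'ft_force': array([-0.20477349, -0.87355082,  0.47298337]), 'moment': array([ 0.05792066, -0.05321984,  0.01919168]), 'finger_force': 0.0, 'finger_gap': 0.08782657715714254}
```

View pics/top0.png

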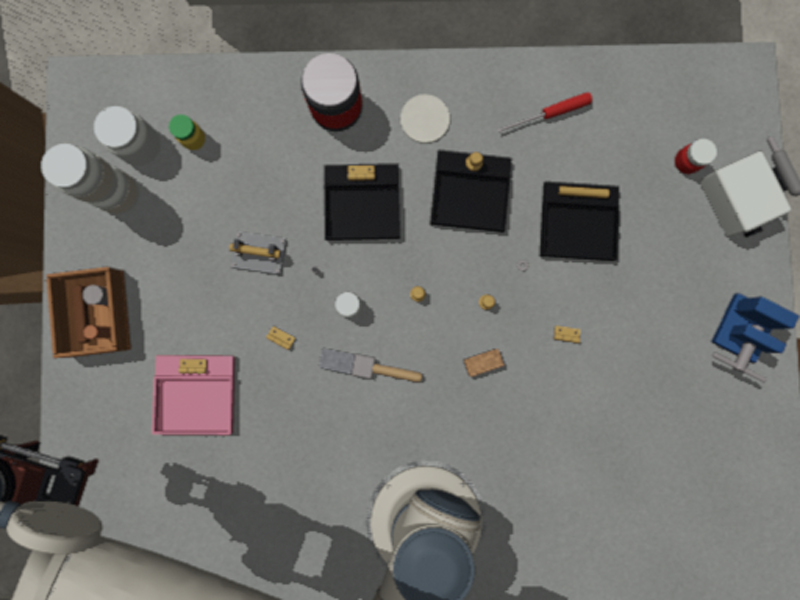

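View pics/scene0.png

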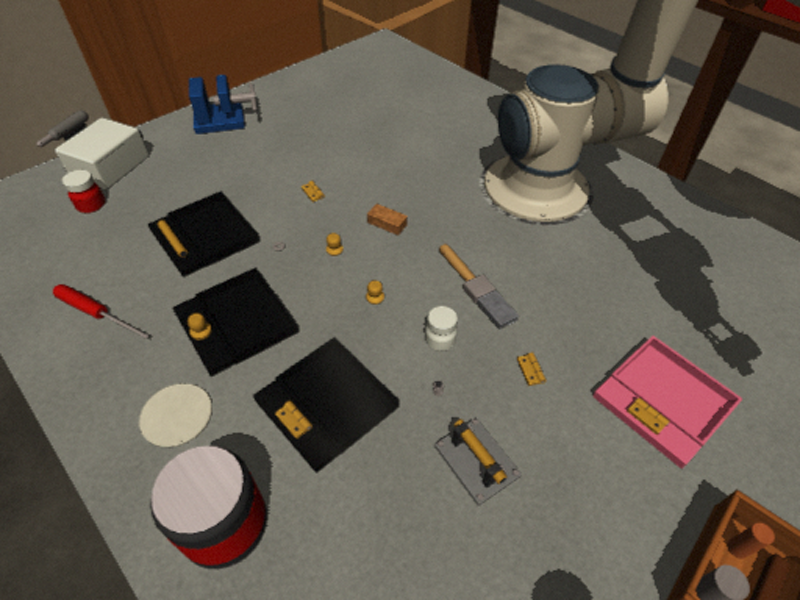

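Top view (800×600 px): clip and rod (258,253), leaves (281,338) and (567,334), feet (418,294) and (487,301), jar (347,305). The trays are leaves (361,203), feet (471,192) and rods (580,222). The pink tray (193,395) is a decoy.

```bash
cat > h.py <<'E'
import numpy as np,cv2
def rays(d,uv,fish=False):
    uv=np.asarray(uv,float).reshape(-1,2);K=d["camera_matrix"];V=d["view"]
    p=(uv-K[:2,2])/[K[0,0],K[1,1]]
    if fish:
        r=np.linalg.norm(p,axis=1)+1e-12
        c=np.c_[p*(np.sin(r)/r)[:,None],np.cos(r)]
    else: c=np.c_[p,np.ones(len(p))]
    c=c*[1,-1,-1]
    return -V[:3,:3].T@V[:3,3], c@V[:3,:3]
def onplane(d,uv,z,fish=False):
    o,r=rays(d,uv,fish); return o+r*((z-o[2])/r[:,2])[:,None]
def depthpts(d,uv,fish=False):
    # depth along optical axis
    uv=np.asarray(uv,float).reshape(-1,2);o,r=rays(d,uv,fish)
    ax=-d["view"][2,:3]; D=d["depth"][uv[:,1].round().astype(int),uv[:,0].round().astype(int)]
    return o+r*(D/(r@ax))[:,None]
def brass(f):
    h=cv2.cvtColor(f,cv2.COLOR_BGR2HSV)
    return cv2.inRange(h,(12,110,70),(32,255,255))
def blobs(m,amin,amax):
    n,l,s,c=cv2.connectedComponentsWithStats(m)
    return [(i,s[i],c[i],(l==i)) for i in range(1,n) if amin<s[i,4]<amax]
def rect(P):
    (c,s,a)=cv2.minAreaRect((P[:,:2]*1000).astype(np.float32))
    return np.array(c)/1000,s,a
E
python3 - <<'E'
from h import *
d=dict(np.load("top0.npz"))
print("bench z",depthpts(d,[[300,180],[180,220],[380,240]]).round(3))
for i,s,c,l in blobs(brass(d["frame"]),15,1500):
    v,u=np.nonzero(l);P=depthpts(d,np.c_[u,v]);zz=np.percentile(P[:,2],80)
    print(c.round(),s[4],"P",P.mean(0).round(3),"z80",zz.round(4),rect(P))
h=cv2.cvtColor(d["frame"],cv2.COLOR_BGR2HSV)
m=((d["frame"].max(2)<40)*255).astype(np.uint8);m[250:]=0
for i,s,c,l in blobs(m,300,6000):
    v,u=np.nonzero(l);P=depthpts(d,np.c_[u,v]);print("tray",c.round(),s,P.mean(0).round(3),rect(P),np.percentile(P[:,2],[10,50,95]).round(3))
E
```

```text
bench z [[ 0.467 -0.099  0.001]
 [ 0.352  0.274  0.014]
 [ 0.275 -0.341 -0.003]]
[124.  89.] 120 P [0.753 0.434 0.045] z80 0.0474 (array([0.55605719, 0.25696637]), (573.310302734375, 45.25049591064453), 41.83611297607422)
[303. 103.] 99 P [ 0.696 -0.109  0.049] z80 0.0529 (array([ 0.53280054, -0.04062705]), (31.503461837768555, 392.2906188964844), 67.52534484863281)
[231. 110.] 151 P [0.684 0.111 0.035] z80 0.0307 (array([0.52870062, 0.09443591]), (350.0913391113281, 53.51274871826172), 6.207208156585693)
[373. 122.] 168 P [ 0.637 -0.326  0.032] z80 0.0353 (array([ 0.63920569, -0.3268063 ]), (94.93763732910156, 18.83487319946289), 85.79194641113281)
[163. 160.] 117 P [0.532 0.317 0.042] z80 0.0437 (array([0.53356891, 0.31894476]), (94.87946319580078, 13.629815101623535), 80.47864532470703)
[ 55. 201.] 1120 P [0.418 0.645 0.032] z80 0.0605 (array([0.42909778, 0.37751306]), (162.92478942871094, 652.5631713867188), 1.7389644384384155)
[ 13. 181.] 294 P [ 0.532  1.061 -0.406] z80 -0.4136 (array([0.46654718, 0.5863938 ]), (1094.7806396484375, 67.17391967773438), 82.05001068115234)
[267. 1
[... 706 characters left out ...]
482177734)
[123. 234.] 141 P [0.314 0.439 0.036] z80 0.0304 (array([0.32782257, 0.25729221]), (28.050979614257812, 420.0557556152344), 4.3049516677856445)
tray [301. 123.] [ 276   97   51   52 2114] [ 0.643 -0.106  0.014] (array([ 0.53100684, -0.07678479]), (158.75209045410156, 397.8815612792969), 75.81912994384766) [0.003 0.006 0.023]
tray [231. 131.] [ 208  106   48   48 2045] [0.624 0.112 0.014] (array([0.52996484, 0.11231522]), (145.09930419921875, 343.50299072265625), 89.43016052246094) [0.003 0.006 0.023]
tray [371. 144.] [ 346  117   50   50 2079] [ 0.575 -0.321  0.013] (array([ 0.5291745 , -0.16573856]), (190.18264770507812, 515.6671142578125), 18.396120071411133) [0.003 0.006 0.023]
```

Run:
```python
from bench import *
from h import *
q=state()["ee_rot"]
q=[0,0,1,0]
for n,p in (("a",[0.50,0.25,0.33]),):
    try: move_to(p,q)
    except Exception as e: print(n,repr(e));continue
    d=get_image("wrist");np.savez(f"w{n}.npz",**d);cv2.imwrite(f"pics/w{n}.png",cv2.resize(d["frame"],(800,600)))
    print(d["camera_matrix"],d["view"],state()["joint_pos"],state()["time"])
```

```text
[[297.31863964   0.         260.28807663]
 [  0.         297.31863964 192.30944879]
 [  0.           0.           1.        ]] [[-1.51232737e-03  9.99998633e-01 -6.68669008e-04 -2.49596308e-01]
 [-9.62008039e-01 -1.63743080e-03 -2.73016213e-01  5.41260209e-01]
 [-2.73016935e-01  2.30375071e-04  9.62009200e-01 -3.48963736e-01]
 [ 0.00000000e+00  0.00000000e+00  0.00000000e+00  1.00000000e+00]] [ 4.04339033e-01  2.47519193e-02  1.12235431e+00  2.24690972e-04
  1.99509863e+00 -1.16760722e+00] 1.8333
```

View pics/wa.png

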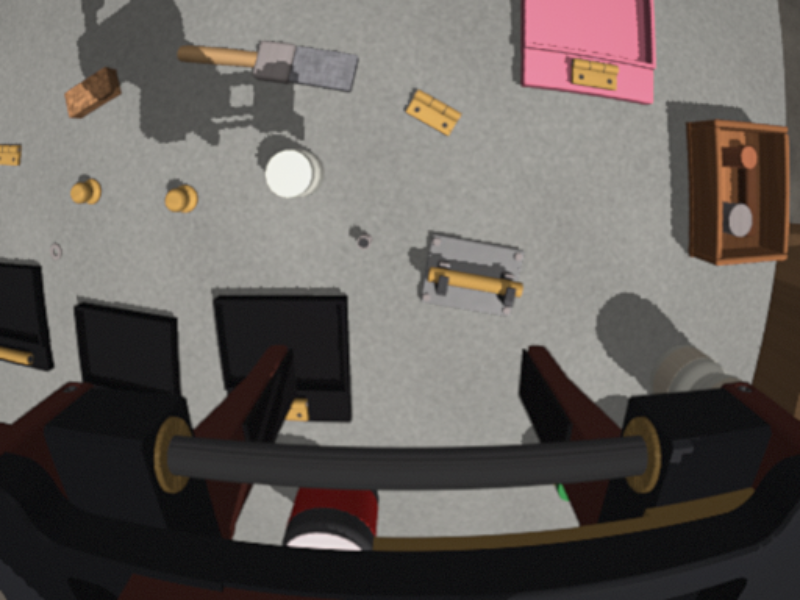

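The wrist view (800×600, right = +y, down = +x) shows the rod at (475,282). The dark fixed jaws are on the +x world side and the steel flaps at (440,265) and (510,275) on the -x side. Leaf at (433,112), jar (293,173), feet (85,190) and (180,198).

Run:
```python
from bench import *
from h import *
move_to([0.50,-0.20,0.33],[0,0,1,0])
d=get_image("wrist");np.savez("wb.npz",**d);cv2.imwrite("pics/wb.png",cv2.resize(d["frame"],(800,600)))
for n in "ab":
  d=dict(np.load(f"w{n}.npz"))
  m=brass(d["frame"]);m[262:]=0
  for i,s,c,l in blobs(m,60,3000):
    v,u=np.nonzero(l);P=depthpts(d,np.c_[u,v],True);z=np.median(P[:,2])
    hi=P[P[:,2]>0.02];
    zp={True:.009,False:z}[z<.014]
    Q=onplane(d,np.c_[u,v],zp,True);r=rect(Q)
    print(n,c.round(),s[4],"mean",P.mean(0).round(3),"z%",np.percentile(P[:,2],[10,50,90]).round(3),"rect",r[0].round(4),np.round(r[1],1),round(r[2],1),"hi",len(hi),hi.mean(0).round(4) if len(hi) else 0)
# trays: dark pixels near, in top image by depth
d=dict(np.load("top0.npz"))
m=((d["frame"].max(2)<40)*255).astype(np.uint8);m[250:]=0
for i,s,c,l in blobs(m,1500,3000):
    v,u=np.nonzero(l)
    for nm,z in(("floor",.004),("rim",.022)):
        Q=onplane(d,np.c_[u,v],z);r=rect(Q);print("tray",nm,r[0].round(4),np.round(r[1],1),round(r[2],1))
```

```text
a [139.  35.] 442 mean [0.291 0.051 0.018] z% [0.016 0.018 0.02 ] rect [0.2906 0.0493] [92.4 16.5] 77.7 hi 35 [0.288  0.0436 0.0205]
a [380.  47.] 445 mean [0.314 0.441 0.028] z% [0.024 0.026 0.029] rect [0.3134 0.4426] [51.6 27.3] 88.6 hi 445 [0.3137 0.4407 0.0275]
a [57. 60.] 566 mean [ 0.309 -0.117  0.023] z% [0.015 0.025 0.026] rect [ 0.308  -0.1127] [40.2 78.6] 16.9 hi 491 [ 0.3068 -0.1177  0.0247]
a [277.  72.] 506 mean [0.363 0.276 0.009] z% [0.007 0.008 0.011] rect [0.3629 0.276 ] [49.4 26.8] 60.6 hi 0 0
a [477. 122.] 1721 mean [0.421 0.67  0.015] z% [0.006 0.056 0.06 ] rect [0.42   0.6525] [161.3 144.7] 5.5 hi 949 [0.4173 0.628  0.0612]
a [ 6. 99.] 157 mean [ 0.358 -0.281  0.009] z% [0.006 0.008 0.012] rect [ 0.3581 -0.281 ] [45.3 25.4] 80.7 hi 0 0
a [ 55. 122.] 232 mean [ 0.424 -0.124  0.023] z% [0.006 0.026 0.034] rect [ 0.4229 -0.1238] [48.3 25.6] 85.0 hi 136 [ 0.4239 -0.1246  0.0341]
a [116. 127.] 275 mean [0.443 0.009 0.023] z% [0.006 0.029 0.034] rect [0.4426 0.0116] [36.8 26.6] 86.0 hi 177 [0.4433 0.0079 0.0311]
a [303. 180.] 494 mean [0.53  0.317 0.042] z% [0.037 0.0
[... 1129 characters left out ...]
0.0342]
b [382. 125.] 274 mean [ 0.443 -0.002  0.025] z% [0.006 0.031 0.034] rect [ 0.4422 -0.0037] [25.9 34.1] 3.2 hi 181 [ 0.4428 -0.001   0.0339]
b [505. 181.] 85 mean [0.525 0.281 0.049] z% [0.037 0.04  0.041] rect [0.5281 0.2921] [49.8 15.6] 79.5 hi 84 [0.5246 0.2799 0.0499]
b [201. 239.] 257 mean [ 0.633 -0.298  0.039] z% [0.026 0.032 0.034] rect [ 0.6366 -0.3004] [43.6 18.8] 85.2 hi 238 [ 0.6315 -0.2974  0.041 ]
tray floor [ 0.6493 -0.1082] [148.5 151. ] 82.3
tray rim [ 0.6446 -0.1057] [146.1 148.6] 82.3
tray floor [0.6315 0.112 ] [147.2 150. ] 89.1
tray rim [0.6271 0.111 ] [144.8 147.6] 89.1
tray floor [ 0.5831 -0.3252] [153.6 150.7] 84.9
tray rim [ 0.5795 -0.3192] [151.1 148.2] 84.9
```

View pics/wb.png

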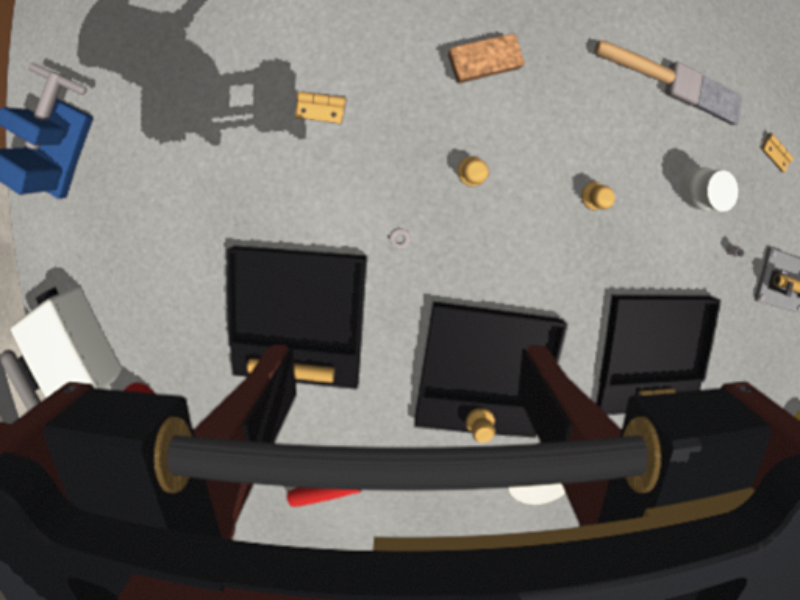

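The second view shows tray corners, feet (473,170) and (600,195), and leaf_b (320,107), which match the numeric fits. Heights and sizes check out, so I'll do the feet first.

```bash
cat > r.py <<'E'
from bench import *
from h import *
D=np.deg2rad
TR={k:(np.array(c),D(a)) for k,c,a in(("leaves",(.608,.1113),-.9),("feet",(.6247,-.1023),-7.7),("rods",(.561,-.318),-5.1))}
def tray(k,x,y):
    c,a=TR[k];return c+np.array([x*np.cos(a)-y*np.sin(a),x*np.sin(a)+y*np.cos(a)])
def Q(psi,xy):
    q1=np.arctan2(xy[1],xy[0]);psi=min((psi+k*np.pi for k in(-2,-1,0,1,2)),key=lambda p:abs(q1-np.pi/2-p))
    return [0,-np.sin(psi/2),np.cos(psi/2),0]
UP=.15
def over(xy,psi,z=UP): move_to([*xy,z],Q(psi,xy))
def down(xy,z):
    move_l([*xy,z+.03],.2); move_l([*xy,z],.05)
def up(xy): move_l([*xy,UP],.2)
def pick(xy,psi,z):
    over(xy,psi);down(xy,z);close();s=state();print("gap",s["finger_gap"],s["finger_force"]);up(xy);print("held",state()["finger_gap"],state()["time"])
def place(xy,psi,z):
    over(xy,psi);down(xy,z);gripper_open();up(xy);print("t",state()["time"],state()["ft_force"])
def snap(n):
    d=get_image("top");np.savez(n+".npz",**d);cv2.imwrite(f"pics/{n}.png",cv2.resize(d["frame"][60:260,100:420],(800,500),interpolation=cv2.INTER_CUBIC))
E
python3 - <<'E'
from r import *
a=TR["feet"][1]
pick((.4425,.003),0,.0165);place(tray("feet",25,0),a,.0215)
pick((.4237,-.131),0,.0165);place(tray("feet",-25,0),a,.0215)
b=(.3566,-.2888)
over(b,D(79.5),.3);snap("t1")
E
```

```text
gap 0.024558896014682707 30.00006911926903
held 0.024566316125399022 7.8417Traceback (most recent call last):
  File "<stdin>", line 3, in <module>
  File "r.py", line 18, in place
    over(xy,psi);down(xy,z);gripper_open();up(xy);print("t",state()["time"],state()["ft_force"])
    ~~~~^^^^^^^^
  File "r.py", line 11, in over
    def over(xy,psi,z=UP): move_to([*xy,z],Q(psi,xy))
                           ~~~~~~~^^^^^^^^^^^^^^^^^^^
bench.IKError: the arm cannot take that pose within its joint ranges
```

Run:
```python
from r import *
p=tray("feet",25,0)
for x in(25,0,-25):
 for z in (.05,.1,.15,.2):
  p=tray("feet",x,0)
  print(x,z,[None if (j:=inverse_kinematics([*p,z],[0,-np.sin(s/2),np.cos(s/2),0])) is None else j.round(2) for s in (D(-7.7),D(-187.7),D(172.3))])
print(state()["joint_pos"],state()["finger_gap"])
```

```text
25 0.05 [None, None, None]
25 0.1 [None, None, None]
25 0.15 [None, None, None]
25 0.2 [None, None, None]
0 0.05 [array([-0.22,  0.22,  1.41, -0.  ,  1.51, -1.65]), array([-0.22,  0.22,  1.41, -0.  ,  1.51,  1.49]), array([-0.22,  0.22,  1.41, -0.  ,  1.51,  1.49])]
0 0.1 [array([-0.22,  0.19,  1.35, -0.  ,  1.6 , -1.65]), array([-0.22,  0.19,  1.35, -0.  ,  1.6 ,  1.49]), array([-0.22,  0.19,  1.35, -0.  ,  1.6 ,  1.49])]
0 0.15 [array([-0.22,  0.18,  1.28, -0.  ,  1.69, -1.65]), array([-0.22,  0.18,  1.28, -0.  ,  1.69,  1.49]), array([-0.22,  0.18,  1.28, -0.  ,  1.69,  1.49])]
0 0.2 [array([-0.22,  0.18,  1.19, -0.  ,  1.77, -1.65]), array([-0.22,  0.18,  1.19, -0.  ,  1.77,  1.49]), array([-0.22,  0.18,  1.19, -0.  ,  1.77,  1.49])]
-25 0.05 [None, None, None]
-25 0.1 [None, None, None]
-25 0.15 [None, None, None]
-25 0.2 [None, None, None]
[-7.01146954e-02 -3.42634762e-01  1.77389181e+00 -1.88275469e-05
  1.71244259e+00 -1.64088932e+00] 0.024566316125399022
```

Units slip on my side: the tray offsets were in mm. Fixing that.

```bash
sed -i 's/c,a=TR\[k\];return/c,a=TR[k];x,y=x\/1000,y\/1000;return/' r.py
python3 - <<'E'
from r import *
a=TR["feet"][1]
place(tray("feet",25,0),a,.0215)
pick((.4237,-.131),0,.0165);place(tray("feet",-25,0),a,.0215)
over((.3566,-.2888),D(79.5));snap("t1")
E
```

```text
t 13.7417 [ 0.30145216 -0.6903754  -0.15666234]
gap 0.02422245461051353 29.999977658735588
held 0.024117950200117148 17.8833
t 21.8917 [-0.48551083 -0.77806635 -0.43957934]
```

View pics/t1.png

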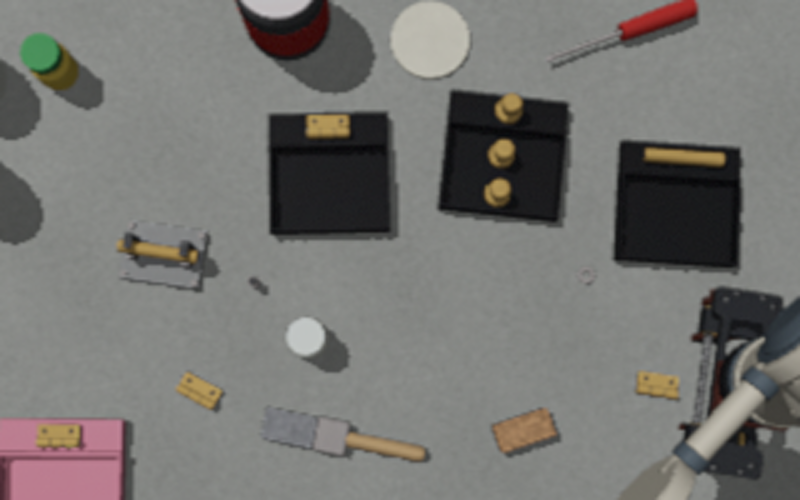

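Both feet stand upright in the feet tray (502,153) and (498,192). Leaves next.

Run:
```python
from r import *
a=TR["leaves"][1]
pick((.3566,-.2888),D(79.5),.0105);place(tray("leaves",-21,5),a,.0152)
close();s=tray("leaves",-21,-29);over(s,a,.08);down(s,.0145);move_l([*tray("leaves",-21,9.5),.0145],.05)
e=tray("leaves",-21,5);move_l([*e,.0145],.05);up(e);gripper_open()
pick((.363,.276),D(60.6),.0105);place(tray("leaves",21,-5),a,.0152)
over((.532,.318),D(79.9));snap("t2")
p=(.50,.19);over(p,0,.3);d=get_image("wrist");np.savez("wc.npz",**d);cv2.imwrite("pics/wc.png",cv2.resize(d["frame"],(800,600)))
print(state()["time"])
```

```text
gap 0.027277171411418964 29.999965131282806
held 0.027345948647450432 27.2333
t 32.225 [ 0.24843965 -0.0267446  -0.56526921]
gap 0.02726867266837471 29.999987483024597
held 0.027320530385496658 43.8167
t 49.2667 [-1.16623186  0.04008916 -0.99793783]
52.875
```

View pics/t2.png

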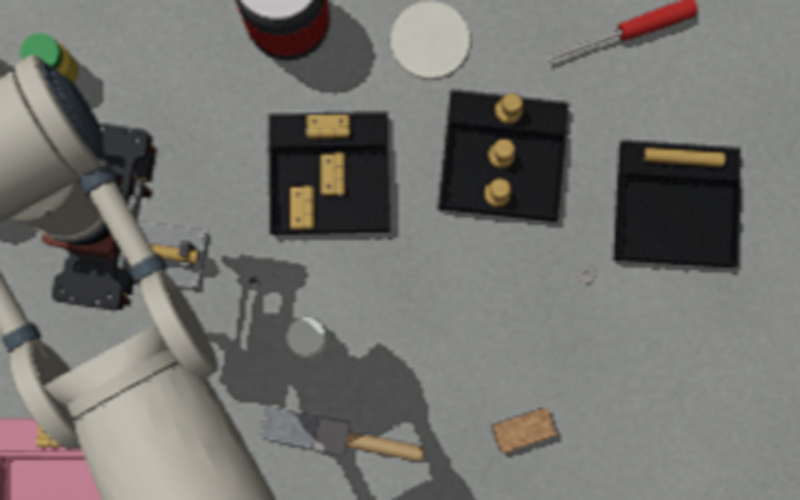

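View pics/wc.png

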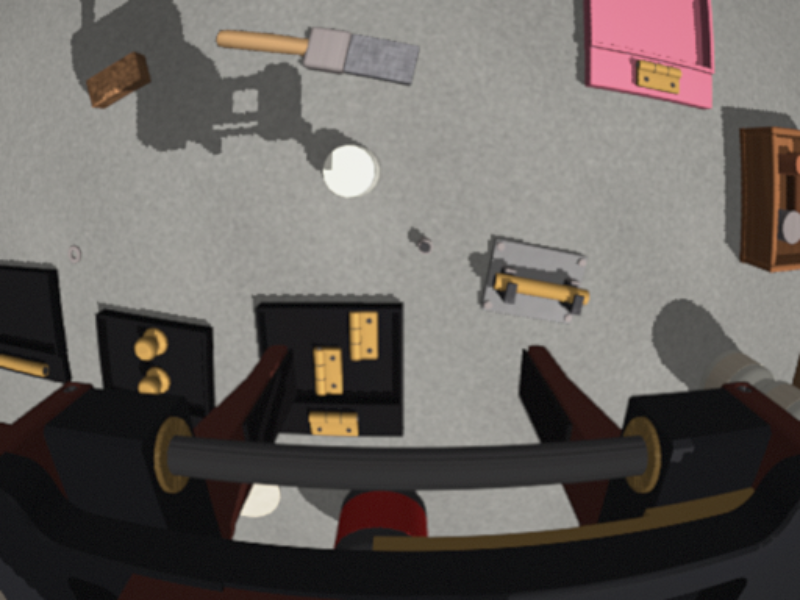

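Both leaves lie flat, screw heads up, next to each other in the leaves tray at wc (363,335) and (328,370). Jar is untouched. Now the rod.

Run:
```python
from r import *
xy=np.array([.5325,.3185]);ps=D(79.9)
over(xy,ps,.12);down(xy,.034);close();s=state();print(s["finger_gap"],s["finger_force"],s["ft_force"],s["ee_pos"])
for k in (13,26,38):
    p=xy+k/1000*np.array([-np.sin(ps),np.cos(ps)])
    move_l([*p,.0345],.03);s=state();print(k,s["finger_gap"],s["ft_force"].round(1),s["ee_pos"].round(4))
up(p);s=state();print(s["finger_gap"],s["ft_force"].round(2),s["time"])
snap("t3")
```

```text
0.01557866452880601 29.991379380226135 [ 0.60508015 -0.26734947  0.40732594] [0.53249975 0.31848994 0.03401213]
13 0.015183854033885233 [ 4.6 -0.5 -0.3] [0.5211 0.3205 0.0355]
26 0.015294815018730068 [-0.1  0.  -1.2] [0.5061 0.323  0.0337]
38 0.01580100982909946 [ 0.3  0.4 -1.1] [0.495  0.3253 0.0346]
0.015266119355279342 [ 0.26 -0.02 -0.4 ] 59.2917
```

View pics/t3.png

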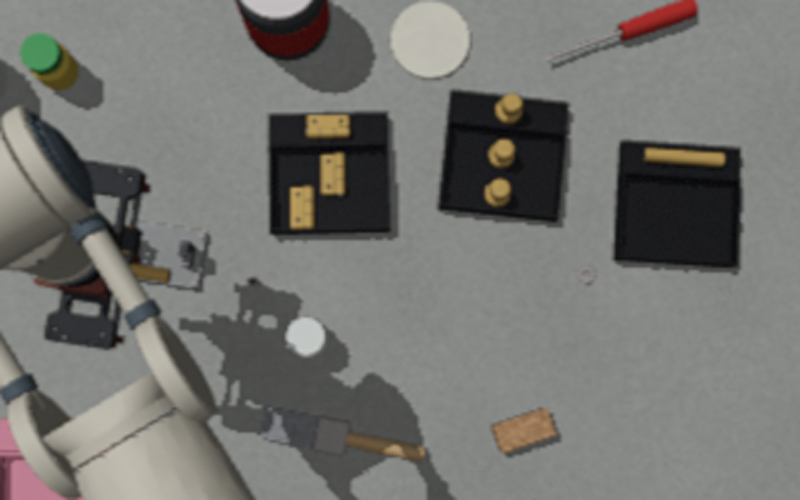

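The rod is out of the clip and held (end visible at 150,271). I'll place it diagonally so the opening fingers clear the walls.

Run:
```python
from r import *
p=tray("rods",0,0);place(p,D(32.9),.0138)
over((.42,.02),0,.3);snap("t4")
over((.47,-.28),0,.3);d=get_image("wrist");cv2.imwrite("pics/wd.png",cv2.resize(d["frame"],(800,600)))
print(state()["time"])
```

```text
t 65.1 [ 0.45366345  0.43577534 -0.34406866]
69.1667
```

View pics/t4.png

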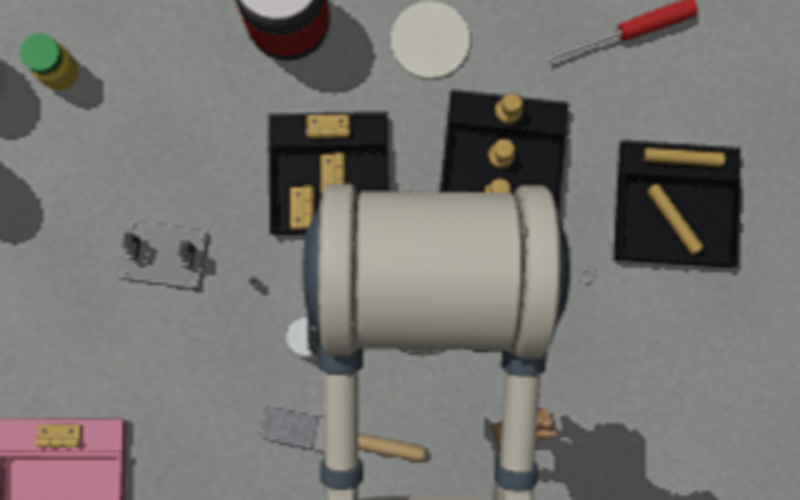

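View pics/wd.png

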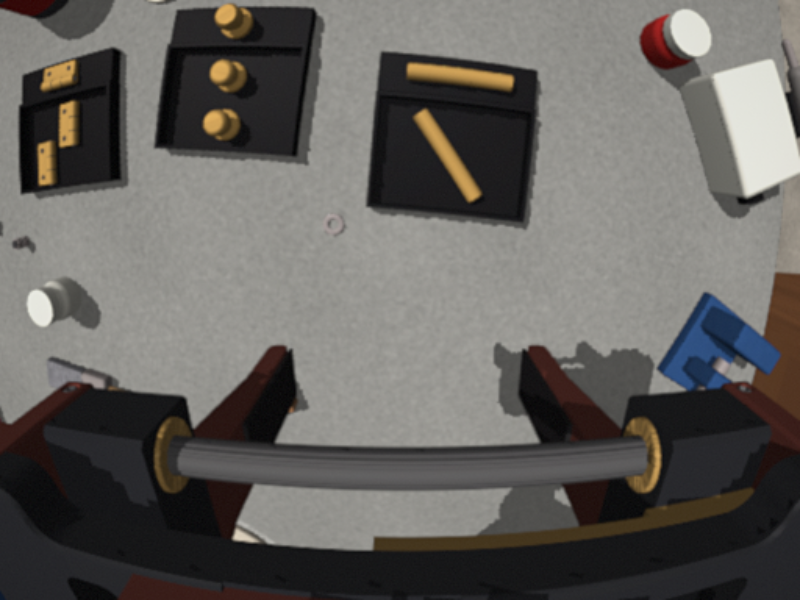

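Everything is in its tray: rod flat at (448,155), feet upright at (226,75) and (221,124), leaves at (68,123) and (46,163), jar standing at (47,303).

```bash
python3 -c "
from bench import *
hold(.5);print(job_done())"
```

```text
the job is handed in; nothing more can be done
None
```

The job is handed in at about 70 s on the robot's clock: in the final pictures both feet stand upright, both leaves lie flat with screw heads up (side by side but staggered about 42 mm lengthwise), the rod lies diagonally in its tray, and the jar is still standing where it was.

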